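# Slide the battery pack into the charging dock

### The job

Push the short battery pack along the table, down the lane between the two low guide rails, until its front end rests against the charger, then press the charger's large start button fully down and let go. Neither the pack nor your hand may touch a rail at any time; only push the pack, never lift or tip it. Leave the small stop button and everything else on the table alone.

Things in the scene. Friction and masses are not known exactly. Their poses are not given: they have to be found in the camera images.
- pack: the short hard-case battery pack, a loose black box 96 long (its x) x 46 wide (its y) x 30 mm high with a pale label on top, about 0.25 kg (0.2 to 0.33), sliding flat on the table. Origin: centre of its underside, +x towards the end with the two round sockets, which already faces roughly towards the charger. It starts in front of the lane's mouth, turned up to 0.25 rad and up to 25 mm off the lane's centre line, its front end at least 25 mm short of the mouth
- dock: the charger, a fixed grey block 100 (x) x 160 (y) x 55 mm high with the lane in front of it. Origin: on the table at the middle of its flat front (contact) face; +x points along the lane in the direction of pushing, into the charger; +y is to the left of that. The lane's floor is the table itself: centre line y = 0, from x = -160 mm (mouth) to x = 0 (contact face). A pack fully home has its origin at x = -48 mm
- rail_left: left guide rail, a fixed dark steel bar 160 long (dock x) x 8 wide x 12 mm high. Origin: centre of its underside, at dock (-80, 37) mm; the gap between the rails is 66 mm, so the 46 mm pack has 10 mm each side; a finger higher than 12 mm above the table passes over the rails
- rail_right: right guide rail, the same bar at dock (-80, -37) mm
- start_top (a point): centre of the top of the large start button, a black round cap 34 mm across, facing up, on a grey housing on top of the charger, 73 mm above the table; about 90 mm from the stop button, and on either side
- start (a joint): start button travel, 0 = up, 0.006 m = fully down (4 N), springs back
- stop_top (a point): centre of the top of the small stop button, a black round cap 20 mm across, also on the charger; not to be pressed
- stop (a joint): stop button travel, 0 = up, 0.005 m = fully down (4 N)
- long_pack: bystander: a longer black battery pack, 138 x 46 x 30 mm, beyond the charger; not the one to charge
- tape: bystander: roll of paper tape lying flat, 90 mm across, 19 mm high
- oil: bystander: small white bottle, 30 mm across, 65 mm high, behind the charger
- wheel: bystander: model-car wheel lying flat, 64 mm across, 26 mm high
- driver: bystander: screwdriver 150 mm long, lying between the robot and the dock
- tin: bystander: low round metal tin, 48 mm across, 30 mm high
Mind the look-alikes: they are no part of the job. Leave any green look-alike of the pack alone.

How it is judged:
On the way, in this order (a step that is already met when the one before it is completed fails the run):
1. the pack is home in the lane, its front against the charger (x of pack in the frame of dock above -0.053 m and y of pack in the frame of dock between -0.011 and 0.011 m and angle between the x axis of pack and the x axis of dock, either way round below 0.15 rad), for 0.2 s.
2. the start button is pressed fully down (value of joint start above 0.0045 m), for 0.05 s.
At the end, for the whole second after the job is handed in: The short pack lies flat and at rest between the rails with its front within 5 mm of the charger's contact face, within 11 mm of the centre line and 0.15 rad of the lane's direction; the start button has been pressed at least 4.5 mm after that and is up again (all of step 1 and linear speed of pack below 0.01 m/s and height (world z) of pack below 0.004 m and value of joint start below 0.002 m); the robot touches nothing.
It fails at once if something touches a guide rail (over 0.3 N) (contact force between any of rail_left, rail_right and anything else above 0.3 N).
It fails at once if the pack is lifted more than 6 mm or tipped more than 0.15 rad (height (world z) of pack above 0.006 m or angle between pack's own z axis and vertical above 0.15 rad).
It fails at once if the start button is pressed before the pack is home (value of joint start above 0.003 m and not (x of pack in the frame of dock above -0.053 m and y of pack in the frame of dock between -0.011 and 0.011 m and angle between the x axis of pack and the x axis of dock, either way round below 0.15 rad)).
It fails at once if the stop button is pressed (value of joint stop above 0.0025 m).
It fails at once if a bystander is moved more than 15 mm (distance of any of long_pack, tape, oil, wheel, driver, tin from where it was at the start of the episode above 0.015 m).
It also fails if it takes over 72 s, if anything falls off the work surface, if the arm or the gripper's body presses on something with over 40 N, if the wrist force passes 120 N, or if a joint passes its speed limit or range.

### The arm

A 7-joint arm with a two-finger parallel gripper is mounted at the origin on the work surface. World frame = base frame: x ahead of the robot, y to its left, z up, the work surface at z = 0. Lengths are in m, angles in rad, forces in N, time in s.
With the tool pointing down it reaches from about 0.4 to 0.85 m from the base axis. Payload 10.4 kg.
Tool frame: the origin (TCP) lies midway between the tips of the shut fingers; the grasp point (between the pads) lies 19 mm behind it; x points along the fingers, y is the direction in which the jaws open and shut, and the axes are right-handed (so a half turn about x gives the same grasp; the last joint's range is limited). The gripper opens to 87 mm and grips with 3 to 60 N. Pads are 19 mm wide; open, the fingers measure 117 mm over their backs; the gripper's body (75 mm by 190 mm) begins 51 mm behind the grasp point.
Start: joints at [-1.139, 0.332, -0.065, 1.46, 0.022, 1.35, -0.088], TCP at [0.275, 0.561, 0.223] pointing down, gripper open.
Joint ranges: [-2.6, 2.6], [-0.5, 2.12], [-1.47, 1.34], [0.16, 2.42], [-1.27, 4.41], [0.06, 2.06], [-2.6, 2.6]. Speed limits (rad/s): [2.22, 2.22, 2.79, 2.79, 3.14, 3.14, 3.14].

### API

Orientations are given as a unit quaternion [x, y, z, w].
In Python, from bench import * gives the robot as it stands.
- The arm moves only by the shell command python3 -m inch 'ROWS' [FORCE]. ROWS is JSON, a list that holds one entry, the list of rows, each a list of 7 numbers: the shift along the world's x, y, z each as a share of 120 mm, from -1 to 1, then the turn, a rotation vector about the world's x, y, z each as a share of 2 pi rad, from -1 to 1, then the closure, from 0 (fully open) to 1 (shut). A call has 1 to 10 rows; each row is the pose to reach, as a shift and turn from the pose commanded when the call began, turning the shorter way round; what a row does not reach only later rows make up. A row lasts 1/10 s, in which the tool goes at most 50 mm and 8.59 degrees, less where a joint would pass 70% of its speed; a pose out of reach is approached as far as the arm can. A call with a number of a shift or a turn outside -1 to 1 is refused whole. A call with a gripper value outside its range is refused whole. The fingers move at their own pace and stop on an object; FORCE is the grip in N (left out, the last holds). Time passes only in rows, so rows that repeat a pose let the fingers close. It gives the time, the measured TCP pose, the force and the opening at its end, in the units of the state.
- read_state(): the state, without advancing time (a new reading comes with each control period).
- camera(name): name is "side" or "top"; returns the picture (384x512x3 uint8, red, green, blue); there is no depth.
- get_calibration(name): a dict with "fx", "fy", "cx", "cy" (pixels), "k1" (the pictures are not rectified: a ray, as slopes to the right and down, at radius r is drawn at 1 + k1 r^2 times it, then the intrinsics apply), "xyz" and "attitude" of the camera in the world. Camera axes: x right, y up, looking along -z (the intrinsics and any distortion apply to the point x, -y, -z); pixel columns grow to the right and rows downward; lengths in m; the calibration is good to about 2 mm. A picture is of the moment at which its call begins. get_calibration takes no time and is no camera call.
- close_job(): hands the job in, once; it reports no verdict.
The state is a dict: "time": time; "joint_positions": joint angles; "joint_vel": joint speeds; "joint_torque": joint torques, N m; "ee_pos": TCP position; "eef_rot": TCP orientation; "ft_force": force on the tool from outside, world axes, zero at the start; "torque": the same for the moment, N m; "width": finger opening in m.
Only numpy, scipy, OpenCV 4.12 (cv2) and the standard library are available. Lean on these libraries where they do the work, as an engineer would, in place of code of your own. Each camera call takes 0.05 s, during which the arm holds its last target.

## Working session

There is one attempt and no reset: what is moved stays moved. The work goes in short steps, Python scripts to look and compute and a shell command to move; the robot and the scene stay as the last step left them, time stands still between calls to the robot, and variables do not carry over. Pictures are saved under pics/ and viewed, and the job is handed in when it is done.

```bash
mkdir -p pics; ls; python3 - <<'E'
from bench import *
import cv2
for n in("top","side"):
    cv2.imwrite(f"pics/{n}0.png",camera(n)[:,:,::-1]); print(n,get_calibration(n))
print(read_state())
E
```

```text
pics
top {'fx': 437.16506021869964, 'fy': 437.16506021869964, 'cx': 259.2171435501233, 'cy': 191.44729038692216, 'k1': 0.03477884763059223, 'xyz': array([0.41257082, 0.08649885, 0.85715532]), 'attitude': array([ 0.07816286, -0.06666992, -0.66081344,  0.7434859 ])}
side {'fx': 351.2607861874254, 'fy': 351.2607861874254, 'cx': 255.28633809414404, 'cy': 185.90670183752178, 'k1': -0.09015111586656198, 'xyz': array([ 0.37771412, -0.4179574 ,  0.52719486]), 'attitude': array([ 0.41508184, -0.0805813 , -0.14667505,  0.89425955])}
{'time': 0.1, 'joint_positions': array([-1.13860779,  0.33279401, -0.06469046,  1.46085674,  0.0216169 ,
        1.3498946 , -0.08851648]), 'joint_vel': array([-0.0002706 , -0.00127903,  0.00013581, -0.00234953, -0.00053852,
        0.00020074, -0.00047969]), 'joint_torque': array([ 1.30128206e-03, -6.24545860e+01,  2.43474013e-02, -3.90712380e+01,
       -6.14608498e-02,  3.65100126e-02,  5.85942439e-05]), 'ee_pos': array([0.27440747, 0.56115543, 0.22184292]), 'eef_rot': array([ 0.15897255,  0.68897711, -0.15984896,  0.68882986]), 'ft_force': array([-0.01637748,  0.49972933, -0.01767539]), 'torque': array([ 0.00322182,  0.00371988, -0.00546346]), 'width': 0.0870330298140709}
```

View pics/top0.png

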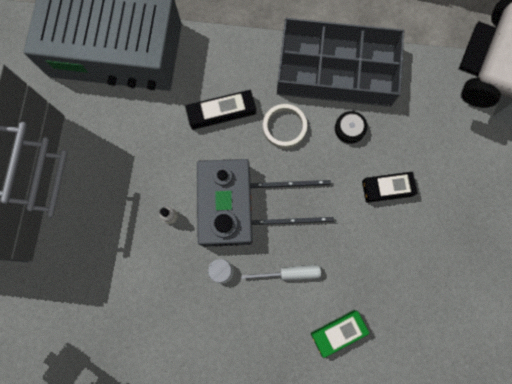

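View pics/side0.png

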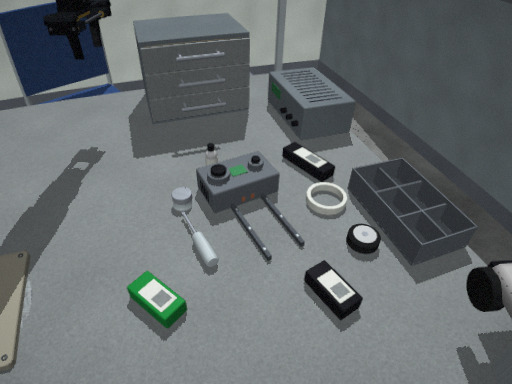

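The top view shows the charger at about (224,202), with its lane running right to the mouth at about (330,202). The short pack is at (390,187), the start button at (224,224) and the stop button at (223,177). I'll enlarge the key regions next.

```bash
cat > h.py <<'E'
import numpy as np, cv2
from scipy.spatial.transform import Rotation as R
from bench import *
def ray(n,u,v):
    c=get_calibration(n)
    K=np.array([[c['fx'],0,c['cx']],[0,c['fy'],c['cy']],[0,0,1.]])
    p=cv2.undistortPoints(np.array([[[u,v]]],float),K,np.array([c['k1'],0,0,0,0.]))[0,0]
    return np.array(c['xyz']), R.from_quat(c['attitude']).apply([p[0],-p[1],-1])
def onz(n,u,v,z):
    o,d=ray(n,u,v); return o+d*(z-o[2])/d[2]
def two(u1,v1,u2,v2):
    o,d=ray("top",u1,v1);p,e=ray("side",u2,v2)
    s=np.linalg.lstsq(np.c_[d,-e],p-o,rcond=None)[0]
    a=o+s[0]*d;b=p+s[1]*e
    return (a+b)/2,np.linalg.norm(a-b)
def proj(n,P):
    c=get_calibration(n)
    q=R.from_quat(c['attitude']).inv().apply(np.array(P)-c['xyz'])
    x=q[0]/-q[2];y=-q[1]/-q[2];f=1+c['k1']*(x*x+y*y)
    return np.array([c['cx']+c['fx']*x*f,c['cy']+c['fy']*y*f])
E
python3 - <<'E'
import cv2
t=cv2.imread("pics/top0.png");s=cv2.imread("pics/side0.png")
cv2.imwrite("pics/c1.png",cv2.resize(t[150:255,190:345],None,fx=5,fy=5,interpolation=cv2.INTER_CUBIC))
cv2.imwrite("pics/c2.png",cv2.resize(t[160:215,350:430],None,fx=8,fy=8,interpolation=cv2.INTER_CUBIC))
cv2.imwrite("pics/c3.png",cv2.resize(s[140:270,180:310],None,fx=4.5,fy=4.5,interpolation=cv2.INTER_CUBIC))
E
```

```text
(no output)
```

View pics/c1.png

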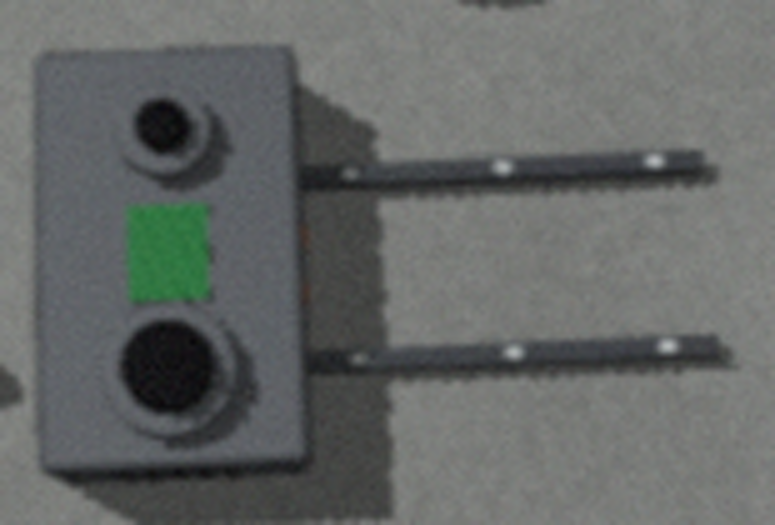

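View pics/c2.png

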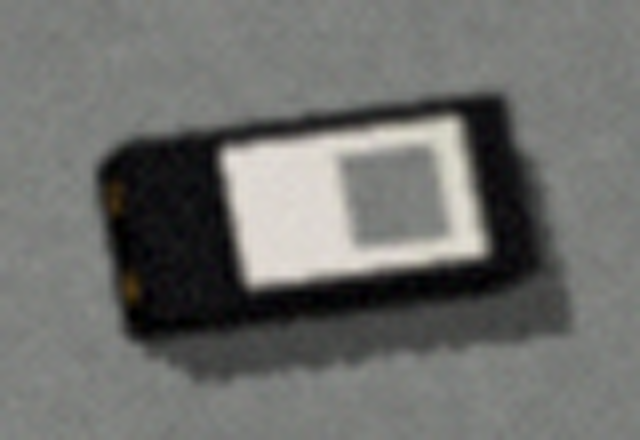

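View pics/c3.png

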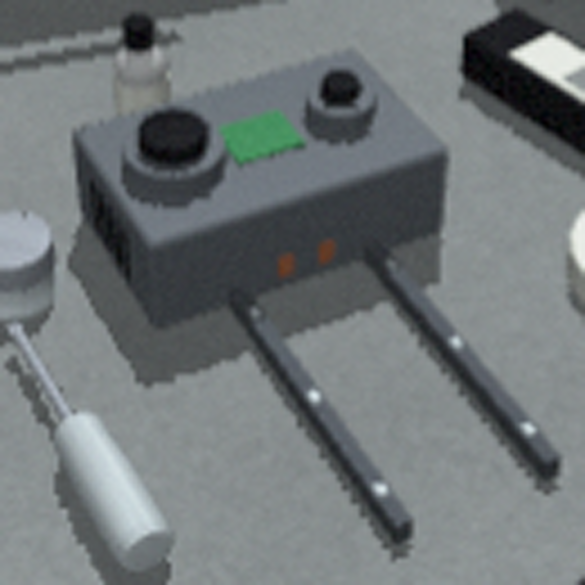

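```bash
python3 - <<'E'
from h import *
f=lambda X,Y,s,u,v:((X+.5)/s-.5+u,(Y+.5)/s-.5+v)
c1=lambda X,Y:f(X,Y,5,190,150); c2=lambda X,Y:f(X,Y,8,350,160); c3=lambda X,Y:f(X,Y,4.5,180,140)
np.set_printoptions(precision=4,suppress=True)
print("screws top");S=[]
for p in[(350,175),(504,167),(655,160),(360,359),(514,352),(669,345)]:
    S.append(onz("top",*c1(*p),.012));print(S[-1])
print("screws side")
for p in[(457,342),(528,429),(256,314),(314,397),(379,489)]: print(onz("side",*c3(*p),.012))
print("dock top corners");[print(onz("top",*c1(*p),.055)) for p in[(38,53),(292,45),(305,465),(45,470)]]
print("side:");[print(onz("side",*c3(*p),.055)) for p in[(75,130),(155,243),(445,153),(350,50)]]
print("start",onz("top",*c1(168,366),.073),two(*c1(168,366),*c3(173,137)))
print("stop",onz("top",*c1(163,125),.073),two(*c1(163,125),*c3(341,86)))
print("label");[print(onz("top",*c2(*p),.03)) for p in[(220,147),(462,115),(490,253),(245,290)]]
print("pack corners z.03");[print(onz("top",*c2(*p),.03)) for p in[(103,150),(503,97),(133,335),(540,285)]]
t=cv2.imread("pics/top0.png")
m=(t.max(2)<45).astype(np.uint8);m[:165]=0;m[215:]=0;m[:,:355]=0;m[:,430:]=0
s=cv2.findContours(m,0,1)[0];s=max(s,key=cv2.contourArea);r=cv2.minAreaRect(s);print(r,cv2.boxPoints(r))
E
```

```text
screws top
[0.6012 0.1116 0.012 ]
[0.6116 0.0514 0.012 ]
[ 0.6214 -0.0077  0.012 ]
[0.5287 0.0991 0.012 ]
[0.5385 0.0399 0.012 ]
[ 0.5483 -0.0197  0.012 ]
screws side
[0.6106 0.0512 0.012 ]
[ 0.6197 -0.0084  0.012 ]
[0.5277 0.0976 0.012 ]
[0.5367 0.0388 0.012 ]
[ 0.5459 -0.0197  0.012 ]
dock top corners
[0.625  0.2339 0.055 ]
[0.6394 0.1383 0.055 ]
[0.4817 0.1139 0.055 ]
[0.4688 0.2081 0.055 ]
side:
[0.4682 0.2068 0.055 ]
[0.4852 0.1128 0.055 ]
[0.6354 0.1344 0.055 ]
[0.6208 0.2318 0.055 ]
start [0.5097 0.1668 0.073 ] (array([0.5092, 0.1672, 0.0702]), np.float64(0.001627252423433833))
stop [0.5983 0.1807 0.073 ] (array([0.5982, 0.181 , 0.0713]), np.float64(0.001052818376916))
label
[ 0.6369 -0.1134  0.03  ]
[ 0.6516 -0.1708  0.03  ]
[ 0.6182 -0.1791  0.03  ]
[ 0.6023 -0.1216  0.03  ]
pack corners z.03
[ 0.6329 -0.0855  0.03  ]
[ 0.6573 -0.1803  0.03  ]
[ 0.5882 -0.0958  0.03  ]
[ 0.6117 -0.1913  0.03  ]
((389.86004638671875, 186.97364807128906), (24.590604782104492, 52.42392349243164), 82.23483276367188) [[362.2272 178.3327]
 [414.1704 171.2495]
 [417.4929 195.6146]
 [365.5497 202.6978]]
```

```bash
cat >> h.py <<'E'
A=np.deg2rad(99.5);ex=np.array([np.cos(A),np.sin(A)]);ey=np.array([-ex[1],ex[0]])
D0=np.array([.5745,.0454])+.08*ex
def w2d(p): d=np.array(p[:2])-D0; return np.array([d@ex,d@ey])
def d2w(x,y): return D0+x*ex+y*ey
def yaw(): # jaw axis direction, deg
    s=read_state();M=R.from_quat(s['eef_rot']).as_matrix();return M,np.degrees(np.arctan2(M[1,1],M[0,1]))
E
python3 - <<'E'
from h import *
print(yaw(),D0)
print("pack",w2d([.6225,-.1382]),"start",w2d([.5097,.1668]),"stop",w2d([.5983,.1807]))
print("green",onz("top",340,333,.03),"wheel",onz("top",351,127,.026),"tape",onz("top",285,125,.02),"tray",onz("top",330,98,.05))
print("side start pt",d2w(-.269,-.017-.09), "final push", d2w(-.106,0))
E
```

```text
(array([[-4.82304993e-04,  4.39274373e-01,  8.98352822e-01],
       [-1.16057188e-03,  8.98352075e-01, -4.39274631e-01],
       [-9.99999210e-01, -1.25446737e-03,  7.65297935e-05]]), np.float64(63.94238548846741)) [0.56129619 0.12430285]
pack [-0.26900432 -0.01703897] start [0.05043016 0.04387453] stop [ 0.04951631 -0.04580454]
green [ 0.34200311 -0.0649193   0.03      ] wheel [ 0.73647202 -0.05621396  0.026     ] tape [0.72780177 0.07500064 0.02      ] tray [ 0.78230821 -0.00652553  0.05      ]
side start pt [ 0.71122656 -0.12334788] final push [0.57879124 0.01975657]
```

```bash
r='[[[0.3,-0.48,0,0,0,-0.033,1],[0.61,-0.95,0,0,0,-0.067,1],[0.61,-0.95,0,0,0,-0.067,1],[0.61,-0.95,0,0,0,-0.067,1]]]'; python3 -m inch '[[[0.3,-0.48,0,0,0,-0.033,1],[0.61,-0.95,0,0,0,-0.067,1],[0.61,-0.95,0,0,0,-0.067,1],[0.61,-0.95,0,0,0,-0.067,1]]]' 10; python3 -m inch '[[[0.3,-0.48,0,0,0,-0.033,1],[0.61,-0.95,0,0,0,-0.067,1],[0.61,-0.95,0,0,0,-0.067,1],[0.61,-0.95,0,0,0,-0.067,1]]]'
```

```text
time: 0.5
ee_pos: [0.352, 0.4426, 0.2227]
eef_rot: [0.303, 0.638, -0.304, 0.639]
ft_force: [0.3, -0.7, 0.5]
width: 0.0627
time: 0.9
ee_pos: [0.424, 0.3289, 0.2226]
eef_rot: [0.43, 0.561, -0.43, 0.562]
ft_force: [0.1, -0.5, -0.4]
width: 0.0311
```

```bash
python3 -m inch '[[[0.3,-0.48,0,0,0,-0.033,1],[0.61,-0.95,0,0,0,-0.067,1],[0.61,-0.95,0,0,0,-0.067,1],[0.61,-0.95,0,0,0,-0.067,1]]]'; python3 -m inch '[[[0.3,-0.48,0,0,0,-0.033,1],[0.61,-0.95,0,0,0,-0.067,1],[0.61,-0.95,0,0,0,-0.067,1],[0.61,-0.95,0,0,0,-0.067,1]]]';  python3 -m inch '[[[0.3,-0.48,0,0,0,-0.033,1],[0.61,-0.95,0,0,0,-0.067,1],[0.61,-0.95,0,0,0,-0.067,1],[0.61,-0.95,0,0,0,-0.067,1]]]'; python3 -m inch '[[[0.3,-0.48,0,0,0,-0.033,1],[0.61,-0.95,0,0,0,-0.067,1],[0.61,-0.95,0,0,0,-0.067,1],[0.61,-0.95,0,0,0,-0.067,1]]]'; python3 -c "
from h import *
print(yaw()[1],read_state()['joint_positions'],read_state()['ee_pos'])
cv2.imwrite('pics/t1.png',camera('top')[:,:,::-1]);cv2.imwrite('pics/s1.png',camera('side')[:,:,::-1])"
```

```text
time: 1.3
ee_pos: [0.4965, 0.2152, 0.2225]
eef_rot: [-0.537, -0.459, 0.538, -0.46]
ft_force: [-0.5, 0.4, -0.3]
width: 0.0027
time: 1.7
ee_pos: [0.569, 0.1015, 0.2223]
eef_rot: [-0.621, -0.337, 0.622, -0.338]
ft_force: [-0.3, 0.7, -0.6]
width: 0.0006
time: 2.1
ee_pos: [0.6416, -0.0121, 0.2217]
eef_rot: [-0.678, -0.2, 0.678, -0.202]
ft_force: [-0.6, -0.3, -0.0]
width: 0.0003
time: 2.5
ee_pos: [0.7143, -0.1254, 0.2203]
eef_rot: [-0.704, -0.055, 0.706, -0.056]
ft_force: [-0.9, -0.3, -0.3]
width: 0.0003
-81.05094055334594 [-0.27256693  0.62704917  0.64569039  1.17203204 -0.36064991  1.45499314
 -1.09504765] [ 0.7142552  -0.12538889  0.22033077]
```

View pics/s1.png

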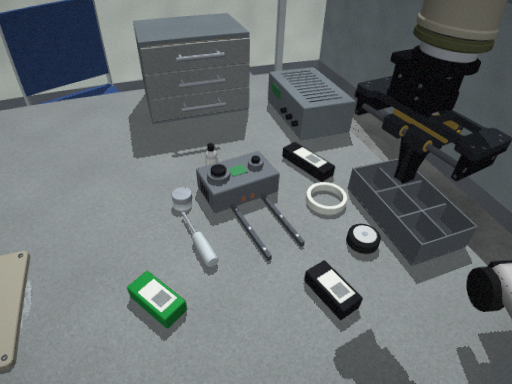

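```bash
python3 -m inch '[[[-0.1,0,-0.4,0,0,0.001,1],[-0.26,-0.02,-0.85,0,0,0.001,1],[-0.26,-0.02,-0.85,0,0,0.001,1]]]';python3 -m inch '[[[0,0,-0.3,0,0,0,1],[0,0,-0.6,0,0,0,1],[0,0,-0.8,0,0,0,1],[0,0,-0.84,0,0,0,1],[0,0,-0.84,0,0,0,1]]]'; python3 -c "
from h import *
p=read_state()['ee_pos'];print(yaw()[1],p,w2d(p))
cv2.imwrite('pics/t2.png',camera('top')[:,:,::-1]);cv2.imwrite('pics/s2.png',camera('side')[:,:,::-1])"
```

```text
time: 2.9
ee_pos: [0.6778, -0.1209, 0.1146]
eef_rot: [-0.701, -0.062, 0.708, -0.059]
ft_force: [-0.2, 0.6, -0.0]
width: 0.0
time: 3.4
ee_pos: [0.6837, -0.1234, 0.0211]
eef_rot: [0.705, 0.06, -0.704, 0.06]
ft_force: [-0.3, -0.2, 0.0]
width: 0.0001
-80.26923725979889 [ 0.68373263 -0.12342073  0.02111296] [-0.26453404 -0.07987111]
```

View pics/s2.png

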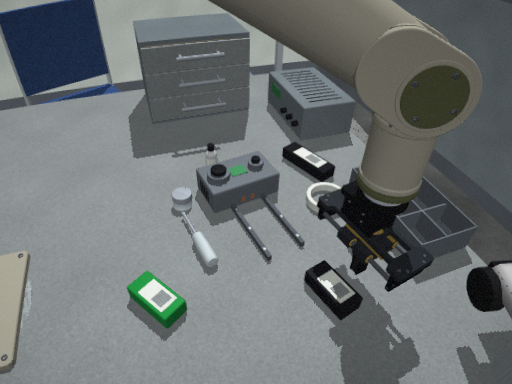

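View pics/t2.png

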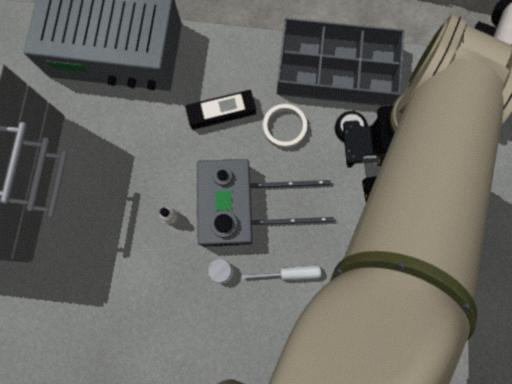

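The side view shows the shut fingers upright just right of the pack, near (360,262), clear of the wheel. In the top view the arm hides the pack. I'll close in gently on its side.

```bash
python3 -m inch '[[[-0.05,-0.03,-0.035,0,0,0,1],[-0.1,-0.05,-0.035,0,0,0,1],[-0.15,-0.06,-0.035,0,0,0,1],[-0.2,-0.07,-0.035,0,0,0,1],[-0.2,-0.07,-0.035,0,0,0,1]]]'; python3 -m inch '[[[-0.03,-0.005,0,0,0,0,1],[-0.06,-0.01,0,0,0,0,1],[-0.06,-0.01,0,0,0,0,1]]]';python3 -c "
from h import *
p=read_state()['ee_pos'];print(yaw()[1],p,w2d(p))
im=camera('side')[:,:,::-1];cv2.imwrite('pics/s3.png',cv2.resize(im[200:330,250:420],None,fx=4.5,fy=4.5,interpolation=2))"
```

```text
time: 4.0
ee_pos: [0.6578, -0.1337, 0.0159]
eef_rot: [0.705, 0.059, -0.705, 0.059]
ft_force: [-0.1, -0.4, -0.6]
width: 0.0004
time: 4.3
ee_pos: [0.6512, -0.1345, 0.0157]
eef_rot: [0.705, 0.059, -0.705, 0.059]
ft_force: [0.6, -0.1, 0.2]
width: 0.0007
-80.42091013109884 [ 0.65118147 -0.13453128  0.01573891] [-0.27011972 -0.04593261]
```

View pics/s3.png

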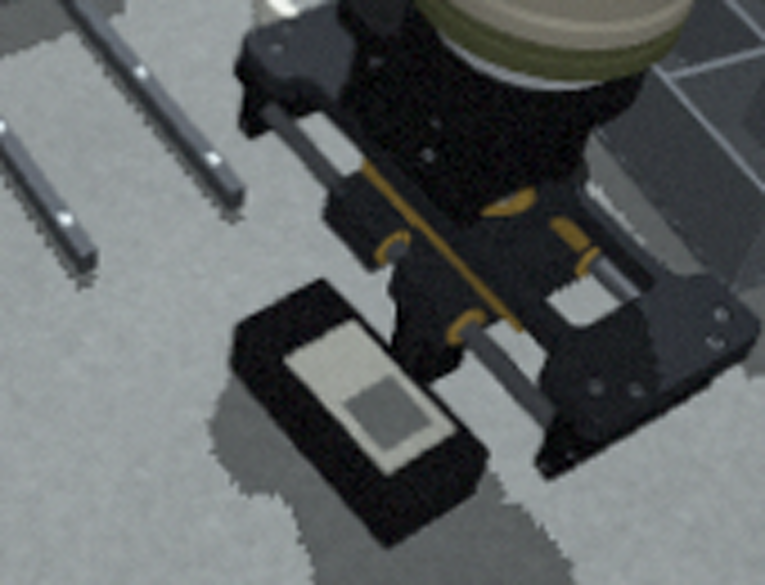

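The fingers now meet the pack's right side, near crop (415,360). The pack label's corners are at crop (284,355), (352,320), (460,440) and (388,475).

```bash
cat >> h.py <<'E'
def lab(n,pts,s,u,v):
    P=np.array([onz(n,(X+.5)/s-.5+u,(Y+.5)/s-.5+v,.03)[:2] for X,Y in pts]) # front-left,front-right,rear-right,rear-left
    c=P.mean(0);d=(P[0]+P[1]-P[2]-P[3]);d2=P[0]+P[3]-P[1]-P[2]
    d=d/np.linalg.norm(d); 
    a=np.degrees(np.arctan2(d[1],d[0]))-99.5
    return dict(labdock=w2d(c),yaw=a,pack=w2d(c+d*OFF),L=np.linalg.norm(P[0]-P[3]),W=np.linalg.norm(P[0]-P[1]))
OFF=.0
E
python3 - <<'E'
from h import *
l0=lab("top",[(245,290),(220,147),(462,115),(490,253)],8,350,160);print(l0)
t=cv2.imread("pics/side0.png");cv2.imwrite("pics/c4.png",cv2.resize(t[250:330,290:380],None,fx=7,fy=7,interpolation=2))
print(lab("side",[(284,355),(352,320),(460,440),(388,475)],4.5,250,200))
E
```

```text
{'labdock': array([-0.27771402, -0.0204011 ]), 'yaw': np.float64(5.438755772084463), 'pack': array([-0.27771402, -0.0204011 ]), 'L': np.float64(0.05965450157971032), 'W': np.float64(0.03555153132123091)}
{'labdock': array([-0.27859785, -0.01104739]), 'yaw': np.float64(2.354899504568479), 'pack': array([-0.27859785, -0.01104739]), 'L': np.float64(0.05972120635507301), 'W': np.float64(0.03270648950055459)}
```

View pics/c4.png

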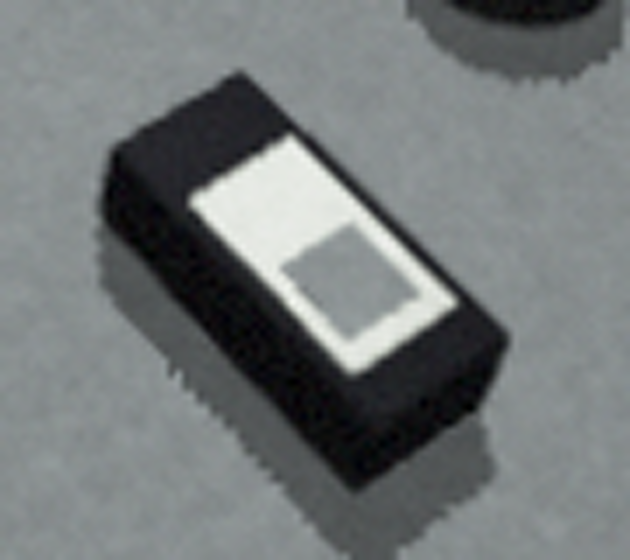

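```bash
python3 - <<'E'
from h import *
print(lab("side",[(188,203),(292,135),(460,302),(352,375)],7,290,250))
# top-face corners, side: FL(112,150) FR(240,72) RR(508,338) RL(360,~425)
P=[onz("side",(X+.5)/7-.5+290,(Y+.5)/7-.5+250,.03) for X,Y in[(112,150),(240,72),(508,338)]]
print([w2d(p) for p in P], "centre",w2d((P[0]+P[2])/2))
P=[onz("side",(X+.5)/4.5-.5+250,(Y+.5)/4.5-.5+200,.03) for X,Y in[(235,328),(322,280),(487,455)]]
print("now",w2d((P[0]+P[2])/2))
E
```

```text
{'labdock': array([-0.27834383, -0.01909343]), 'yaw': np.float64(5.283465199965505), 'pack': array([-0.27834383, -0.01909343]), 'L': np.float64(0.057012556296706166), 'W': np.float64(0.035238529739757524)}
[array([-0.22996564,  0.00840995]), array([-0.2255285 , -0.03437853]), array([-0.31864926, -0.04272768])] centre [-0.27430745 -0.01715887]
now [-0.27439732 -0.00849978]
```

```bash
python3 -m inch '[[[-0.03,-0.005,0,0,0,0,1],[-0.066,-0.011,0,0,0,0,1],[-0.066,-0.011,0,0,0,0,1],[-0.066,-0.011,0,0,0,0,1]]]';python3 -c "
from h import *
p=read_state()['ee_pos'];print(yaw()[1],p,w2d(p))
im=camera('side')[:,:,::-1];cv2.imwrite('pics/s4.png',cv2.resize(im[250:330,280:370],None,fx=7,fy=7,interpolation=2))"
```

```text
time: 4.75
ee_pos: [0.6429, -0.1359, 0.0154]
eef_rot: [-0.704, -0.059, 0.705, -0.059]
ft_force: [-0.9, 1.4, -0.2]
width: 0.0005
-80.43258594462498 [ 0.64291955 -0.13589209  0.01540598] [-0.27009826 -0.03755939]
```

View pics/s4.png

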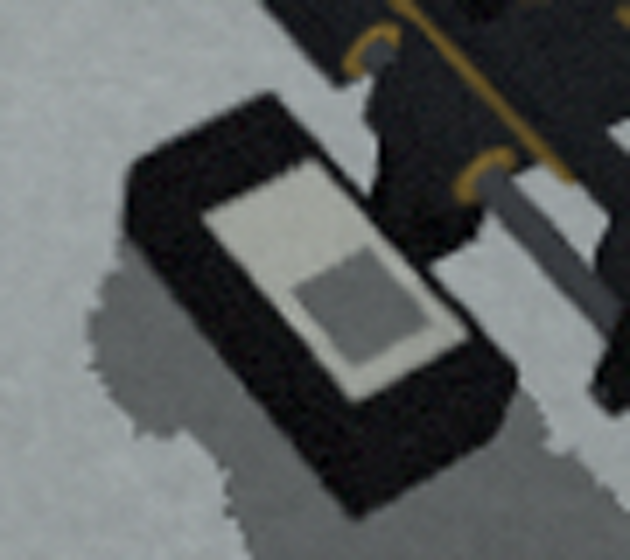

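```bash
python3 - <<'E'
from h import *
print(lab("side",[(203,215),(313,157),(470,332),(358,403)],7,280,250))
P=[onz("side",(X+.5)/7-.5+280,(Y+.5)/7-.5+250,.03) for X,Y in[(135,162),(270,95),(517,375)]]
print([w2d(p) for p in P],"now",w2d((P[0]+P[2])/2))
E
```

```text
{'labdock': array([-0.27684711, -0.00309571]), 'yaw': np.float64(1.9903343819760693), 'pack': array([-0.27684711, -0.00309571]), 'L': np.float64(0.05892495944555916), 'W': np.float64(0.033936898369380485)}
[array([-0.22744942,  0.02069875]), array([-0.22658074, -0.02097088]), array([-0.31921793, -0.02364408])] now [-0.27333367 -0.00147267]
```

```bash
python3 -m inch '[[[0.16,0.027,0,0,0,0,1],[0.33,0.055,0,0,0,0,1],[0.33,0.055,0.3,0,0,0,1],[0.33,0.055,0.75,0,0,0,1],[0.33,0.055,0.75,0,0,0,1]]]'; python3 -m inch '[[[0,-0.2,0,0,0,0.025,1],[0,-0.5,0,0,0,0.05,1],[0,-0.93,0,0,0,0.075,1],[-0.2,-0.93,0,0,0,0.1,1],[-0.4,-0.93,0,0,0,0.125,1],[-0.49,-0.93,0,0,0,0.15,1],[-0.49,-0.93,0,0,0,0.175,1],[-0.49,-0.93,0,0,0,0.2,1],[-0.49,-0.93,0,0,0,0.225,1],[-0.49,-0.93,0,0,0,0.25,1]]]'; python3 -m inch '[[[0,0,0,0,0,0,1]]]';python3 -c "
from h import *
p=read_state()['ee_pos'];print(yaw()[1],p,w2d(p),read_state()['joint_positions'])
im=camera('side')[:,:,::-1];cv2.imwrite('pics/s5.png',im);cv2.imwrite('pics/s5c.png',cv2.resize(im[250:330,280:370],None,fx=7,fy=7,interpolation=2))
im=camera('top')[:,:,::-1];cv2.imwrite('pics/t5.png',im)"
```

```text
time: 5.3
ee_pos: [0.686, -0.1306, 0.1121]
eef_rot: [0.708, 0.058, -0.702, 0.06]
ft_force: [1.2, -0.2, 0.9]
width: 0.0005
time: 6.3
ee_pos: [0.624, -0.2409, 0.1054]
eef_rot: [0.474, 0.525, -0.474, 0.525]
ft_force: [-0.0, 0.2, 0.3]
width: 0.0006
time: 6.4
ee_pos: [0.624, -0.2411, 0.1054]
eef_rot: [0.475, 0.524, -0.475, 0.524]
ft_force: [0.7, 0.2, 0.4]
width: 0.0009
5.64594036791928 [ 0.62398484 -0.24105389  0.10541711] [-0.3706927  -0.00152766] [ 0.05416669  0.52148092  0.33973427  1.48698273 -0.18191917  1.16446854
  0.52269457]
```

View pics/s5.png

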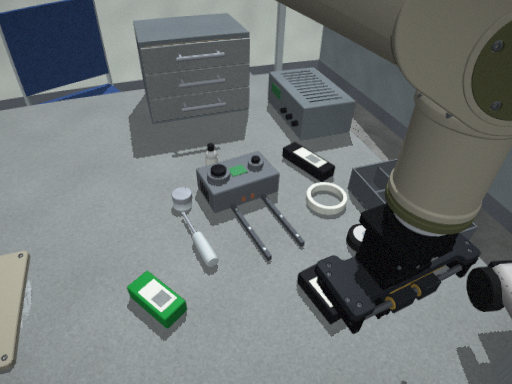

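View pics/t5.png

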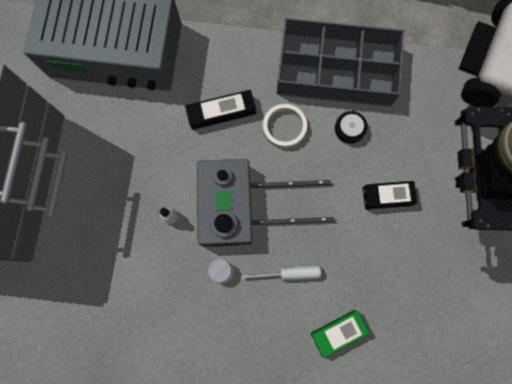

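View pics/s5c.png

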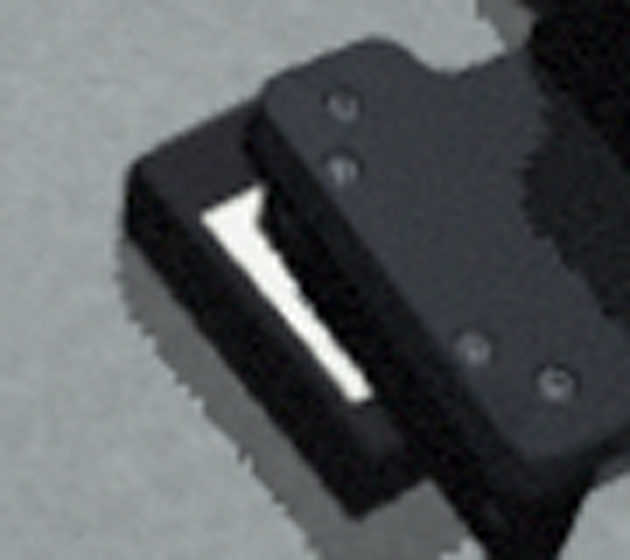

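The top view shows the pack at (390,195), now straight. The hand is at about (490,165), close to the toy car's wheel at (482,92), so I'll check that clearance.

```bash
python3 - <<'E'
from h import *
t=cv2.imread("pics/t5.png")
cv2.imwrite("pics/t5c.png",cv2.resize(t[165:220,350:430],None,fx=9,fy=9,interpolation=2))
for z in(0,.05,.1):print("carwheel",z,onz("top",482,104,z),onz("top",465,95,z),onz("side",487,308,z))
for z in(.15,.2):print("hand edge",z,onz("top",465,110,z),onz("top",465,225,z))
E
```

```text
carwheel 0 [ 0.82664091 -0.32376368  0.        ] [ 0.84280083 -0.2889341   0.        ] [ 0.87290086 -0.26537694  0.        ]
carwheel 0.05 [ 0.80248718 -0.29983204  0.05      ] [ 0.81770444 -0.26703416  0.05      ] [ 0.82593656 -0.27984791  0.05      ]
carwheel 0.1 [ 0.77833344 -0.27590041  0.1       ] [ 0.79260806 -0.24513422  0.1       ] [ 0.77897226 -0.29431888  0.1       ]
hand edge 0.15 [ 0.74020127 -0.22402931  0.15      ] [ 0.5427342  -0.22891835  0.15      ]
hand edge 0.2 [ 0.71703588 -0.20207316  0.2       ] [ 0.53353089 -0.20661652  0.2       ]
```

View pics/t5c.png

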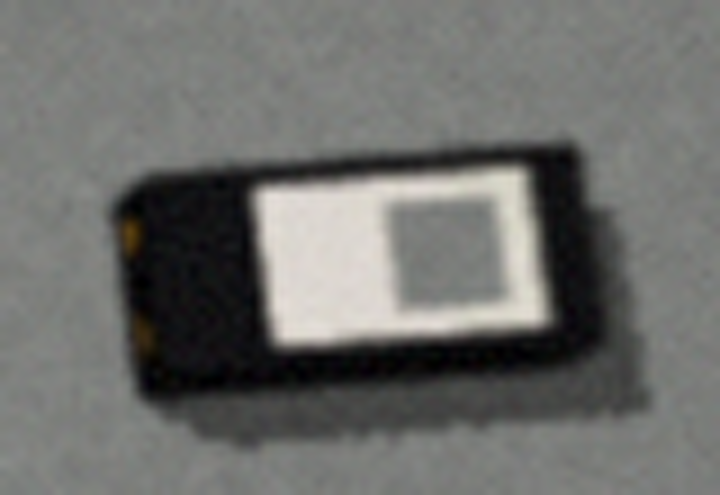

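```bash
python3 - <<'E'
from h import *
print(lab("top",[(272,350),(255,187),(530,167),(553,328)],9,350,165))
P=[onz("top",(X+.5)/9-.5+350,(Y+.5)/9-.5+165,.03) for X,Y in[(145,395),(120,190),(578,145),(603,355)]]
print([w2d(p) for p in P],w2d(sum(P)/4))
# rails reference via same camera: centreline screws
E
```

```text
{'labdock': array([-0.27668495, -0.0036804 ]), 'yaw': np.float64(1.6401325595064407), 'pack': array([-0.27668495, -0.0036804 ]), 'L': np.float64(0.05977845577821092), 'W': np.float64(0.035566095161010086)}
[array([-0.21918298,  0.0233344 ]), array([-0.21819713, -0.02136636]), array([-0.31675076, -0.0264411 ]), array([-0.31652592,  0.01936604])] [-0.2676642  -0.00127676]
```

```bash
python3 -m inch '[[[0,0,-0.3,0,0,0.0107,1],[0,0,-0.6,0,0,0.0107,1],[0,0,-0.74,0,0,0.0107,1],[0,0,-0.74,0,0,0.0107,1],[-0.02,0.12,-0.74,0,0,0.0107,1],[-0.04,0.25,-0.74,0,0,0.0107,1],[-0.04,0.25,-0.74,0,0,0.0107,1]]]'; python3 -c "
from h import *
p=read_state()['ee_pos'];print(yaw()[1],p,w2d(p))
im=camera('side')[:,:,::-1];cv2.imwrite('pics/s6.png',cv2.resize(im[200:330,230:400],None,fx=4.5,fy=4.5,interpolation=2))
im=camera('top')[:,:,::-1];cv2.imwrite('pics/t6.png',cv2.resize(im[130:250,310:480],None,fx=4.5,fy=4.5,interpolation=2))"
```

```text
time: 7.2
ee_pos: [0.6208, -0.2067, 0.0183]
eef_rot: [0.458, 0.54, -0.455, 0.54]
ft_force: [-0.0, 0.3, 0.8]
width: 0.0004
9.588445821225763 [ 0.6208332  -0.20665739  0.01834107] [-0.33624776 -0.0040963 ]
```

View pics/s6.png

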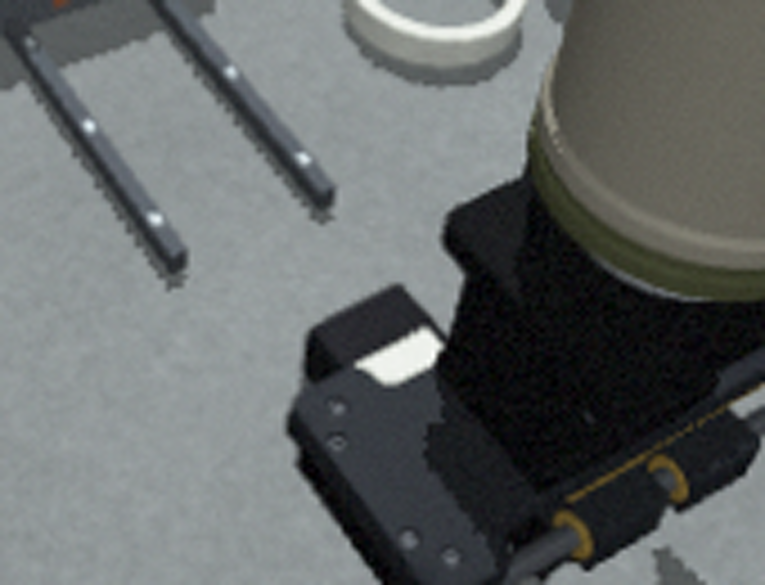

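View pics/t6.png

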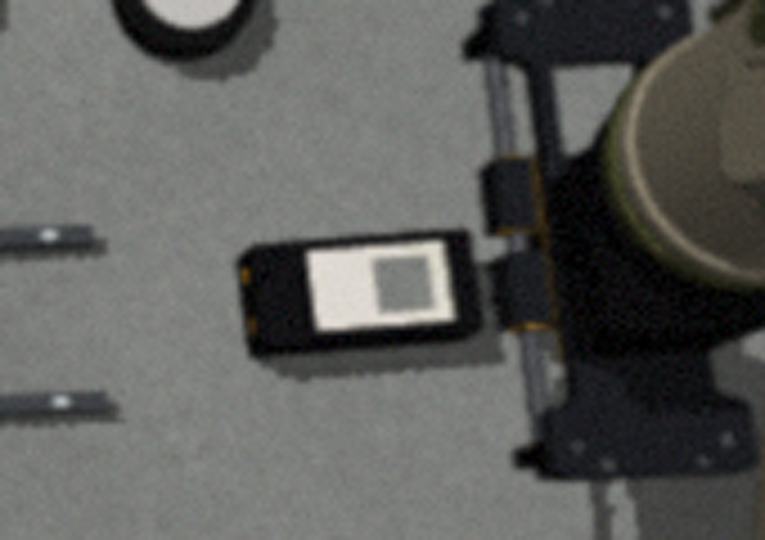

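The top view shows the pack at about crop (360,293), in line with the lane and with the hand right behind it. I'll push in stages.

```bash
python3 -m inch '[[[-0.025,0.07,-0.01,0,0,0,1],[-0.04,0.14,-0.01,0,0,0,1],[-0.05,0.21,-0.01,0,0,0,1],[-0.065,0.28,-0.01,0,0,0,1],[-0.065,0.28,-0.01,0,0,0,1]]]'; python3 -c "
from h import *
p=read_state()['ee_pos'];print(yaw()[1],p,w2d(p))
im=camera('top')[:,:,::-1];cv2.imwrite('pics/t7.png',cv2.resize(im[150:240,310:440],None,fx=6,fy=6,interpolation=2))"
```

```text
time: 7.8
ee_pos: [0.6117, -0.1752, 0.0156]
eef_rot: [0.457, 0.54, -0.457, 0.539]
ft_force: [0.2, -0.2, 0.0]
width: 0.0002
9.481762725749853 [ 0.61168883 -0.17515462  0.01555626] [-3.03667772e-01 -2.76790822e-04]
```

View pics/t7.png

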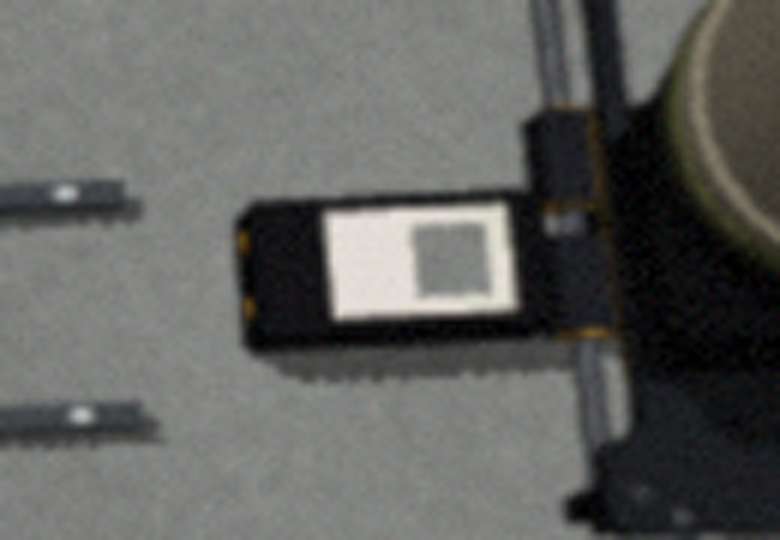

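```bash
python3 - <<'E'
from h import *
print(lab("top",[(333,322),(323,210),(508,202),(520,312)],6,310,150))
P=[onz("top",(X+.5)/6-.5+310,(Y+.5)/6-.5+150,.03) for X,Y in[(252,348),(240,208)]]
print([w2d(p) for p in P])
# rail inner edges at mouth z .012
P=[onz("top",(X+.5)/6-.5+310,(Y+.5)/6-.5+150,.012) for X,Y in[(66,193),(82,413)]]
print([w2d(p) for p in P])
E
```

```text
{'labdock': array([-0.24898614, -0.00513937]), 'yaw': np.float64(0.05367306044992404), 'pack': array([-0.24898614, -0.00513937]), 'L': np.float64(0.059584169674748486), 'W': np.float64(0.03668840027932106)}
[array([-0.1925597 ,  0.02038813]), array([-0.1928704 , -0.02541732])]
[array([-0.14004158, -0.03716043]), array([-0.13960811,  0.03617516])]
```

```bash
python3 -m inch '[[[-0.02,0.1,0,0,0,0.001,1],[-0.04,0.2,0,0,0,0.002,1],[-0.064,0.3,0,0,0,0.003,1],[-0.086,0.4,0,0,0,0.004,1],[-0.107,0.49,0,0,0,0.004,1],[-0.107,0.49,0,0,0,0.004,1]]]'; python3 -c "
from h import *
p=read_state()['ee_pos'];print(yaw()[1],p,w2d(p))
im=camera('top')[:,:,::-1];cv2.imwrite('pics/t8.png',cv2.resize(im[150:240,280:410],None,fx=6,fy=6,interpolation=2))"
```

```text
time: 8.45
ee_pos: [0.5985, -0.1155, 0.0154]
eef_rot: [0.45, 0.546, -0.45, 0.545]
ft_force: [-0.2, -0.0, 0.2]
width: 0.0006
10.974344150308504 [ 0.5985392  -0.11553267  0.01543048] [-0.24269319  0.00285203]
```

View pics/t8.png

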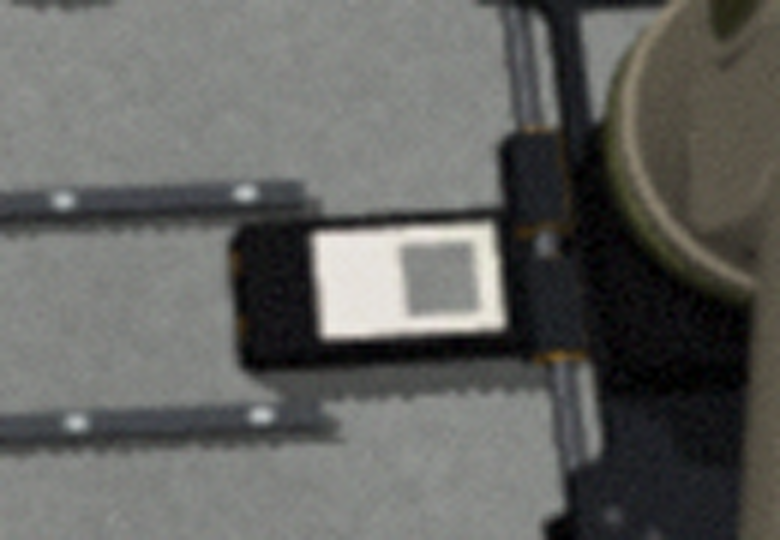

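```bash
python3 - <<'E'
from h import *
print(lab("top",[(322,340),(312,231),(497,221),(508,331)],6,280,150))
P=[onz("top",(X+.5)/6-.5+280,(Y+.5)/6-.5+150,.03) for X,Y in[(247,367),(234,232)]]
print([w2d(p) for p in P])
P=[onz("top",(X+.5)/6-.5+280,(Y+.5)/6-.5+150,.012) for X,Y in[(246,192),(262,415),(63,201),(76,423)]]
print([w2d(p) for p in P])
E
```

```text
{'labdock': array([-0.18743452, -0.00182078]), 'yaw': np.float64(0.2190538568191016), 'pack': array([-0.18743452, -0.00182078]), 'L': np.float64(0.059350838814500914), 'W': np.float64(0.03567159667134007)}
[array([-0.13329491,  0.02368627]), array([-0.13249231, -0.02043559])]
[array([-0.14006739, -0.03749854]), array([-0.13955693,  0.03682773]), array([-0.07955714, -0.03740546]), array([-0.07916708,  0.03655381])]
```

```bash
python3 -m inch '[[[-0.014,0.1,0,0,0,-0.002,1],[-0.032,0.2,0,0,0,-0.004,1],[-0.05,0.3,0,0,0,-0.004,1],[-0.067,0.4,0,0,0,-0.004,1],[-0.084,0.5,0,0,0,-0.004,1],[-0.1,0.6,0,0,0,-0.004,1],[-0.118,0.7,0,0,0,-0.004,1],[-0.137,0.82,0,0,0,-0.004,1],[-0.137,0.82,0,0,0,-0.004,1]]]'; python3 -c "
from h import *
p=read_state()['ee_pos'];print(yaw()[1],p,w2d(p))
im=camera('top')[:,:,::-1];cv2.imwrite('pics/t9.png',cv2.resize(im[150:240,230:360],None,fx=6,fy=6,interpolation=2))"
```

```text
time: 9.4
ee_pos: [0.5819, -0.0166, 0.0154]
eef_rot: [0.457, 0.541, -0.456, 0.539]
ft_force: [-0.9, 0.3, -1.4]
width: 0.0006
9.570276435904086 [ 0.58193117 -0.01659461  0.0153775 ] [-0.14237089  0.0029028 ]
```

View pics/t9.png

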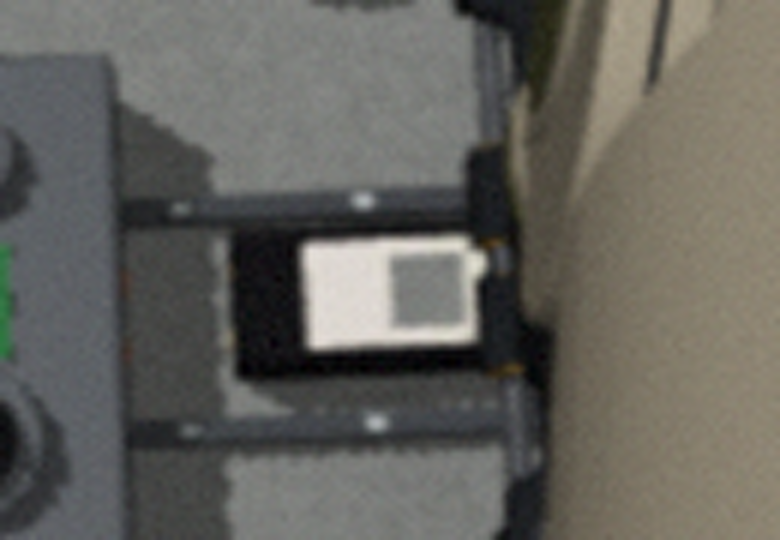

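```bash
python3 - <<'E'
from h import *
print(lab("top",[(308,350),(301,244),(472,235),(481,343)],6,230,150))
P=[onz("top",(X+.5)/6-.5+230,(Y+.5)/6-.5+150,.03) for X,Y in[(240,377),(233,233)]]
print([w2d(p) for p in P])
E
python3 -m inch '[[[-0.012,0.07,0,0,0,0,1],[-0.023,0.14,0,0,0,0,1],[-0.033,0.2,0,0,0,0,1],[-0.033,0.2,0,0,0,0,1]]]'; python3 -c "
from h import *
p=read_state()['ee_pos'];print(yaw()[1],p,w2d(p))
im=camera('top')[:,:,::-1];cv2.imwrite('pics/t10.png',cv2.resize(im[150:240,220:350],None,fx=6,fy=6,interpolation=2))
im=camera('side')[:,:,::-1];cv2.imwrite('pics/s10.png',cv2.resize(im[140:260,200:330],None,fx=5,fy=5,interpolation=2))"
```

```text
{'labdock': array([-0.08505617, -0.00277361]), 'yaw': np.float64(-0.06320459916656773), 'pack': array([-0.08505617, -0.00277361]), 'L': np.float64(0.055314484615564666), 'W': np.float64(0.03467349674444463)}
[array([-0.03539566,  0.02219564]), array([-0.03561276, -0.02482811])]
time: 9.85
ee_pos: [0.5782, 0.0056, 0.0155]
eef_rot: [0.457, 0.54, -0.457, 0.539]
ft_force: [-0.9, 0.8, -0.6]
width: 0.0002
9.472358507136686 [0.57817967 0.00560943 0.01548373] [-0.11985218  0.00293813]
```

View pics/t10.png

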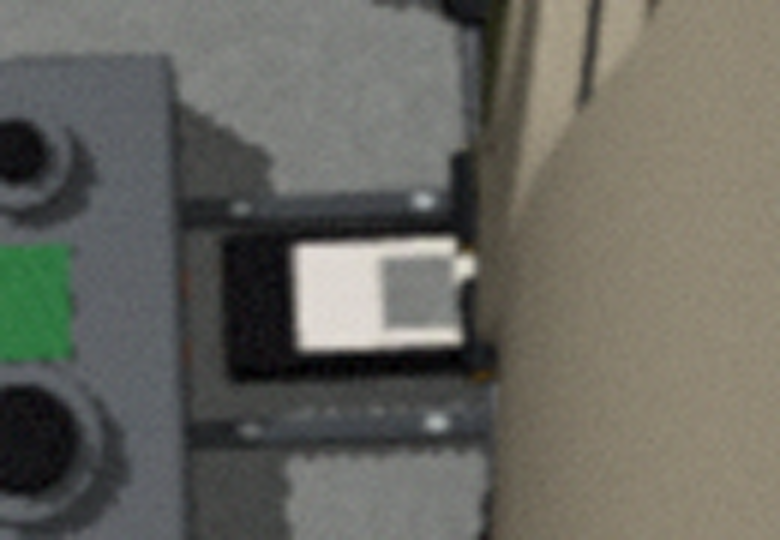

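View pics/s10.png

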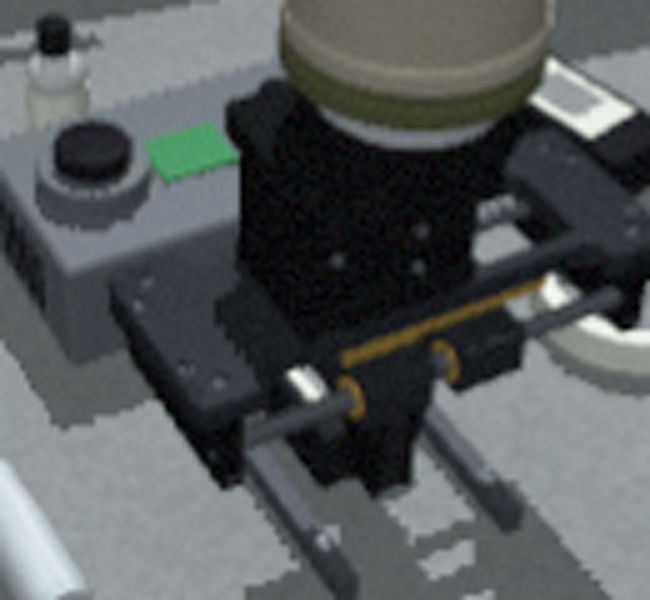

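```bash
python3 -m inch '[[[-0.003,0.016,0,0,0,0,1],[-0.005,0.033,0,0,0,0,1],[-0.008,0.048,0,0,0,0,1],[-0.008,0.048,0,0,0,0,1]]]'; python3 -m inch '[[[-0.002,0.012,0,0,0,0,1],[-0.004,0.024,0,0,0,0,1],[-0.004,0.024,0,0,0,0,1]]]';python3 -c "
from h import *
p=read_state()['ee_pos'];print(yaw()[1],p,w2d(p))
im=camera('top')[:,:,::-1];cv2.imwrite('pics/t11.png',cv2.resize(im[150:240,220:350],None,fx=6,fy=6,interpolation=2))"
```

```text
time: 10.35
ee_pos: [0.5774, 0.0099, 0.0156]
eef_rot: [0.457, 0.539, -0.457, 0.539]
ft_force: [-0.1, -0.6, -0.2]
width: 0.0003
time: 10.65
ee_pos: [0.5769, 0.0129, 0.0155]
eef_rot: [0.457, 0.539, -0.457, 0.539]
ft_force: [0.9, -0.8, -0.4]
width: 0.0006
9.38989870691892 [0.57688688 0.01287489 0.01554371] [-0.112473    0.00301405]
```

View pics/t11.png

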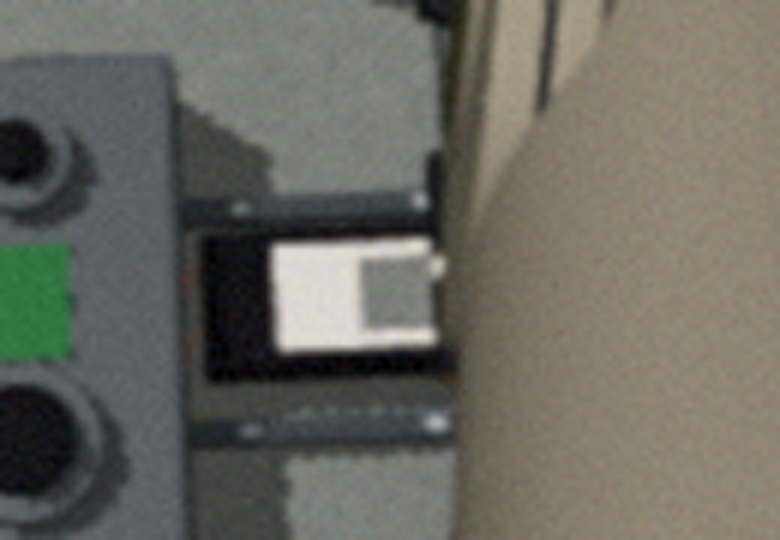

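```bash
python3 - <<'E'
from h import *
P=[onz("top",(X+.5)/6-.5+220,(Y+.5)/6-.5+150,.03) for X,Y in[(208,380),(203,236)]]
print([w2d(p) for p in P])
for x in (0,):print([(proj("top",[*d2w(0,y),.03])-[220,150])*6 for y in(.023,-.023)])
E
python3 -m inch '[[[-0.002,0.012,0,0,0,0,1],[-0.004,0.024,0,0,0,0,1],[-0.006,0.036,0,0,0,0,1],[-0.006,0.036,0,0,0,0,1]]]'
```

```text
[array([-0.00604631,  0.02174217]), array([-0.00656827, -0.02525174])]
[array([186.73070014, 382.30776391]), array([180.46074338, 241.29038021])]
time: 11.1
ee_pos: [0.5762, 0.0173, 0.0156]
eef_rot: [0.457, 0.539, -0.457, 0.539]
ft_force: [0.4, -0.5, 0.0]
width: 0.0005
```

```bash
python3 -m inch '[[[-0.001,0.008,0,0,0,0,1],[-0.002,0.016,0,0,0,0,1],[-0.002,0.016,0,0,0,0,1]]]'; python3 -m inch '[[[-0.001,0.008,0,0,0,0,1],[-0.002,0.016,0,0,0,0,1],[-0.002,0.016,0,0,0,0,1]]]'
```

```text
time: 11.4
ee_pos: [0.5759, 0.0182, 0.0156]
eef_rot: [0.457, 0.539, -0.458, 0.539]
ft_force: [0.2, -3.8, 0.5]
width: 0.0005
time: 11.7
ee_pos: [0.5758, 0.0183, 0.0156]
eef_rot: [0.457, 0.538, -0.459, 0.539]
ft_force: [0.7, -9.9, 0.3]
width: 0.0005
```

Force rose to 10 N and motion stopped, so the pack is against the charger. I'll back off, rise and check.

```bash
python3 -m inch '[[[0.008,-0.05,0,0,0,0,1],[0.03,-0.2,0,0,0,0,1],[0.03,-0.2,0,0,0,0,1],[0.03,-0.2,0.4,0,0,0,1],[0.03,-0.2,0.8,0,0,0,1],[0.03,-0.2,0.95,0,0,0,1]]]'; python3 -m inch '[[[0.2,-0.5,0.3,0,0,0,1],[0.2,-0.8,0.3,0,0,0,1],[0.2,-0.95,0.3,0,0,0,1],[0.2,-0.95,0.3,0,0,0,1]]]'; python3 -c "
from h import *
p=read_state()['ee_pos'];print(yaw()[1],p,w2d(p))
im=camera('top')[:,:,::-1];cv2.imwrite('pics/t12f.png',im);cv2.imwrite('pics/t12.png',cv2.resize(im[150:250,190:350],None,fx=5,fy=5,interpolation=2))"
```

```text
time: 12.3
ee_pos: [0.5814, -0.002, 0.1344]
eef_rot: [0.459, 0.538, -0.456, 0.541]
ft_force: [0.6, 0.1, 0.2]
width: 0.0001
time: 12.7
ee_pos: [0.6032, -0.1215, 0.1662]
eef_rot: [0.459, 0.537, -0.459, 0.539]
ft_force: [-0.2, 0.4, -0.3]
width: 0.0001
9.044030349619092 [ 0.60319783 -0.12145371  0.16624128] [-0.24930192 -0.00076546]
```

View pics/t12.png

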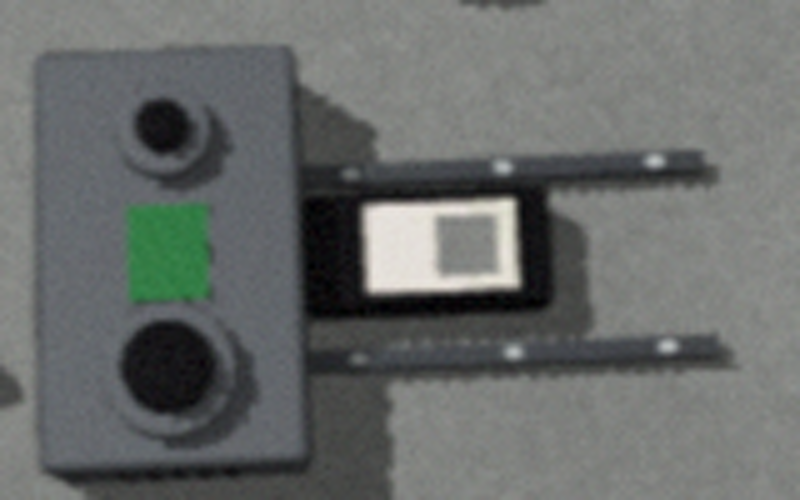

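```bash
python3 - <<'E'
from h import *
print(lab("top",[(366,296),(361,205),(517,197),(522,288)],5,190,150))
P=[onz("top",(X+.5)/5-.5+190,(Y+.5)/5-.5+150,.03) for X,Y in[(546,187),(552,305)]]
print([w2d(p) for p in P])
print(onz("top",(168+.5)/5-.5+190,(366+.5)/5-.5+150,.073)-read_state()['ee_pos'])
E
```

```text
{'labdock': array([-0.05277633, -0.0033951 ]), 'yaw': np.float64(0.20819038971184511), 'pack': array([-0.05277633, -0.0033951 ]), 'L': np.float64(0.0599012166371779), 'W': np.float64(0.0357036454911934)}
[array([-0.09449238, -0.02476729]), array([-0.09371735,  0.02149077])]
[-0.09352957  0.28510169 -0.09266685]
```

The pack is home: the lane front edge meets the charger, y is about -2 to -3 mm and yaw about 0.2°. Next, the start button, at crop (168,366).

```bash
python3 -m inch '[[[-0.13,0.4,0,0,0,0,1],[-0.26,0.79,0,0,0,0,1],[-0.26,0.79,0,0,0,0,1]]]'; python3 -m inch '[[[-0.13,0.4,0,0,0,0,1],[-0.26,0.79,0,0,0,0,1],[-0.26,0.79,0,0,0,0,1]]]'; python3 -m inch '[[[-0.13,0.4,0,0,0,0,1],[-0.26,0.79,0,0,0,0,1],[-0.26,0.79,0,0,0,0,1],[-0.26,0.79,0,0,0,0,1]]]'; python3 -c "
from h import *
p=read_state()['ee_pos'];print(yaw()[1],p,np.array([.5095,.167,.085])-p)
im=camera('side')[:,:,::-1];cv2.imwrite('pics/s13.png',cv2.resize(im[100:260,160:330],None,fx=3.7,fy=3.7,interpolation=2))"
```

```text
time: 13.05
ee_pos: [0.5706, -0.0119, 0.1651]
eef_rot: [0.455, 0.543, -0.453, 0.54]
ft_force: [-0.1, -0.1, -0.5]
width: 0.0005
time: 13.35
ee_pos: [0.5382, 0.0825, 0.1653]
eef_rot: [0.455, 0.543, -0.453, 0.541]
ft_force: [-0.2, 0.0, -0.2]
width: 0.0003
time: 13.75
ee_pos: [0.5085, 0.17, 0.1654]
eef_rot: [0.456, 0.541, -0.456, 0.54]
ft_force: [0.1, -0.4, 0.1]
width: 0.0007
9.680341001796888 [0.50847452 0.17000546 0.16542213] [ 0.00102548 -0.00300546 -0.08042213]
```

View pics/s13.png

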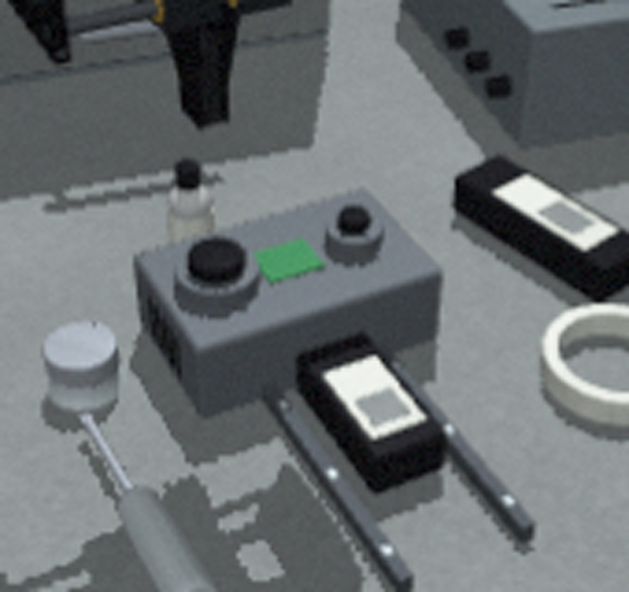

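The side view confirms the pack against the charger between the rails. The fingertip is above the start cap at crop (217,258), so I'll descend.

```bash
python3 -m inch '[[[0.008,-0.025,-0.3,0,0,0,1],[0.008,-0.025,-0.6,0,0,0,1],[0.008,-0.025,-0.68,0,0,0,1],[0.008,-0.025,-0.68,0,0,0,1]]]'; python3 -c "
from h import *
im=camera('side')[:,:,::-1];cv2.imwrite('pics/s14.png',cv2.resize(im[130:230,180:290],None,fx=5.5,fy=5.5,interpolation=2))"; python3 -m inch '[[[0,0,-0.03,0,0,0,1],[0,0,-0.06,0,0,0,1],[0,0,-0.08,0,0,0,1],[0,0,-0.08,0,0,0,1]]]'
```

```text
time: 14.2
ee_pos: [0.51, 0.1632, 0.083]
eef_rot: [0.457, 0.539, -0.459, 0.539]
ft_force: [-0.5, 0.2, 0.9]
width: 0.0003
time: 14.65
ee_pos: [0.5113, 0.1644, 0.0749]
eef_rot: [0.458, 0.539, -0.457, 0.539]
ft_force: [0.3, -0.1, 2.5]
width: 0.0008
```

View pics/s14.png

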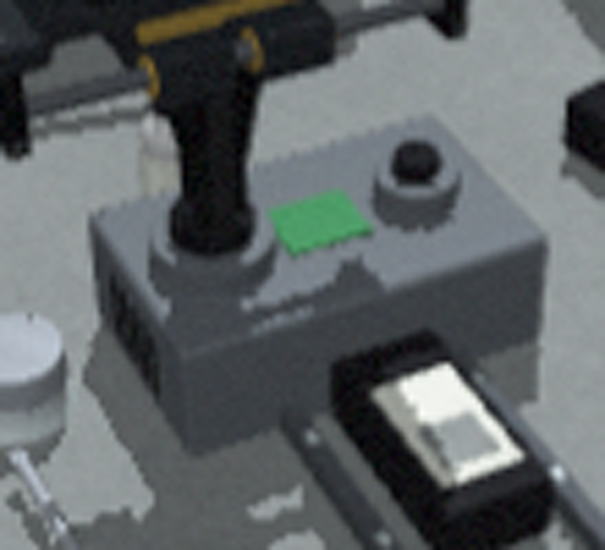

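```bash
python3 -m inch '[[[0,0.01,-0.02,0,0,0,1],[0,0.015,-0.04,0,0,0,1],[0,0.015,-0.04,0,0,0,1],[0,0.015,-0.04,0,0,0,1]]]';python3 -m inch '[[[0,0,-0.015,0,0,0,1],[0,0,-0.02,0,0,0,1],[0,0,-0.02,0,0,0,1]]]'
```

```text
time: 15.05
ee_pos: [0.5113, 0.1654, 0.0712]
eef_rot: [0.458, 0.539, -0.457, 0.539]
ft_force: [-4.8, -5.2, 20.5]
width: 0.0005
time: 15.35
ee_pos: [0.5114, 0.1654, 0.0707]
eef_rot: [0.458, 0.539, -0.457, 0.539]
ft_force: [-14.1, -8.5, 41.8]
width: 0.0005
```

42 N with hardly any movement means a stop has been reached. I need to see whether that is the bottomed cap or the housing.

```bash
python3 -c "
from h import *
print(read_state()['ft_force'],yaw()[0])
im=camera('side')[:,:,::-1];cv2.imwrite('pics/s15.png',cv2.resize(im[140:210,185:270],None,fx=8,fy=8,interpolation=2))
im=camera('top')[:,:,::-1];cv2.imwrite('pics/t15.png',cv2.resize(im[150:260,180:310],None,fx=5,fy=5,interpolation=2))"
```

```text
[-14.09059385  -8.50153385  41.81883013] [[ 1.15802875e-03  9.86791711e-01  1.61990055e-01]
 [ 4.19593367e-04  1.61989670e-01 -9.86792365e-01]
 [-9.99999241e-01  1.21070388e-03 -2.26462561e-04]]
```

View pics/s15.png

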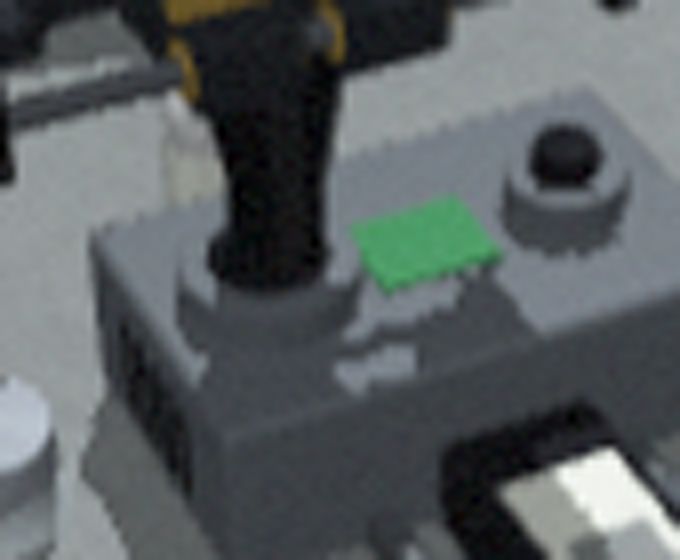

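View pics/t15.png

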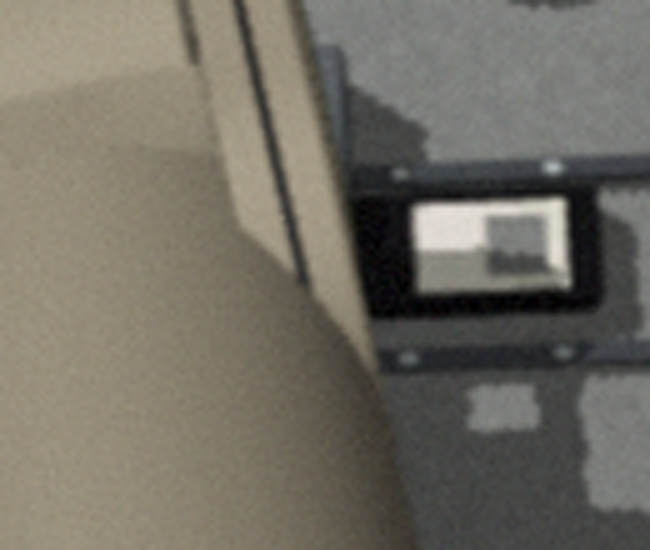

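```bash
for i in 1; do python3 -m inch '[[[0,0,0.02,0,0,0,1],[0,0,0.02,0,0,0,1]]]'; python3 -m inch '[[[0,0,0.01,0,0,0,1],[0,0,0.01,0,0,0,1]]]'; python3 -m inch '[[[0,0,0.01,0,0,0,1],[0,0,0.01,0,0,0,1]]]';python3 -m inch '[[[0,0,0.01,0,0,0,1],[0,0,0.01,0,0,0,1]]]';python3 -m inch '[[[0,0,0.01,0,0,0,1],[0,0,0.01,0,0,0,1]]]';python3 -m inch '[[[0,0,0.01,0,0,0,1],[0,0,0.01,0,0,0,1]]]';python3 -m inch '[[[0,0,0.01,0,0,0,1],[0,0,0.01,0,0,0,1]]]';python3 -m inch '[[[0,0,0.01,0,0,0,1],[0,0,0.01,0,0,0,1]]]'; done | grep -v -e rot -e width
```

```text
time: 15.65
ee_pos: [0.5113, 0.1654, 0.0712]
ft_force: [-4.9, -5.2, 19.3]
time: 15.85
ee_pos: [0.5113, 0.1655, 0.0714]
ft_force: [-0.5, -3.5, 8.9]
time: 16.05
ee_pos: [0.511, 0.1657, 0.0722]
ft_force: [2.2, -2.2, 2.8]
time: 16.25
ee_pos: [0.5108, 0.166, 0.0732]
ft_force: [1.7, -2.7, 3.1]
time: 16.45
ee_pos: [0.5106, 0.1661, 0.0744]
ft_force: [2.4, -1.1, 2.6]
time: 16.65
ee_pos: [0.5105, 0.1662, 0.0756]
ft_force: [0.9, -0.3, 1.7]
time: 16.85
ee_pos: [0.5105, 0.1661, 0.0768]
ft_force: [0.3, 0.2, 2.1]
time: 17.05
ee_pos: [0.5104, 0.1661, 0.0779]
ft_force: [-0.2, -0.1, -0.0]
```

Force held over roughly 5.4–6.5 mm of rise (z 0.0714 to between 0.0768 and 0.0779) and then vanished. That matches the cap's full 6 mm stroke, so the button bottomed and sprang back. I'll retreat and check.

```bash
python3 -m inch '[[[0,0,0.3,0,0,0,1],[0,0,0.6,0,0,0,1],[0,0,0.9,0,0,0,1],[0,0,0.9,0,0,0,1]]]'; python3 -m inch '[[[-0.3,0.4,0,0,0,0,1],[-0.5,0.8,0,0,0,0,1],[-0.5,0.95,0,0,0,0,1],[-0.5,0.95,0,0,0,0,1]]]';python3 -m inch '[[[-0.3,0.4,0,0,0,0,1],[-0.5,0.8,0,0,0,0,1],[-0.5,0.95,0,0,0,0,1],[-0.5,0.95,0,0,0,0,1],[-0.5,0.95,0,0,0,0,1]]]'; python3 -c "
from h import *
im=camera('side')[:,:,::-1];cv2.imwrite('pics/s16f.png',im);cv2.imwrite('pics/s16.png',cv2.resize(im[140:270,180:310],None,fx=4.5,fy=4.5,interpolation=2))
im=camera('top')[:,:,::-1];cv2.imwrite('pics/t16.png',im)
print(read_state()['ft_force'])"
```

```text
time: 17.45
ee_pos: [0.5128, 0.1669, 0.1908]
eef_rot: [0.46, 0.538, -0.455, 0.54]
ft_force: [-0.3, -0.1, -0.6]
width: 0.0005
time: 17.85
ee_pos: [0.4479, 0.2847, 0.1852]
eef_rot: [0.455, 0.542, -0.456, 0.54]
ft_force: [0.0, -0.4, 0.1]
width: 0.0005
time: 18.35
ee_pos: [0.3908, 0.3934, 0.1851]
eef_rot: [0.457, 0.539, -0.458, 0.539]
ft_force: [0.4, -0.6, 0.8]
width: 0.0009
[-0.18581808 -1.70395611 -0.76945756]
```

View pics/s16.png

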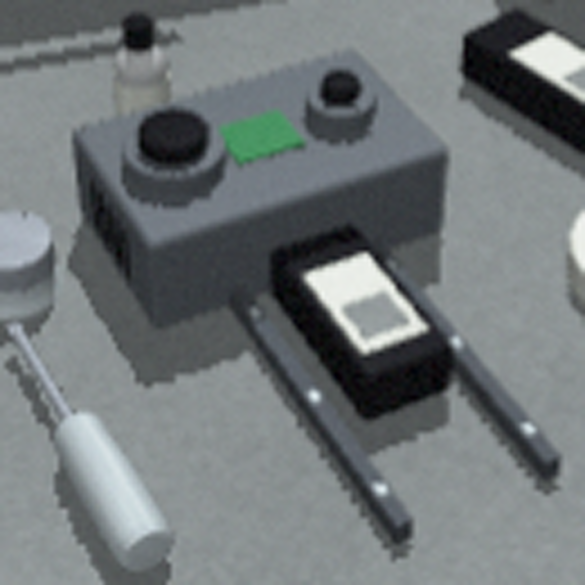

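View pics/t16.png

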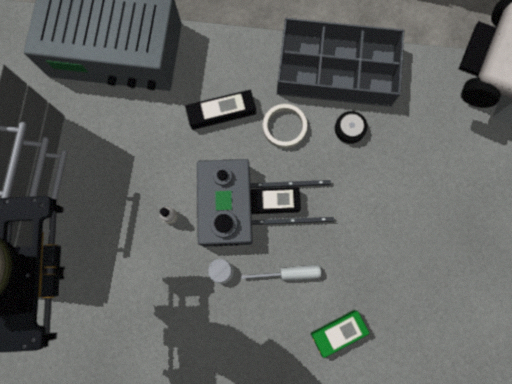

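The pack sits against the charger between the rails, the start cap is up again at side-crop (173,137) as it was at first, and the bystanders are where they were. I'm handing it in.

```bash
python3 -c "
from bench import *
print(close_job())"
```

```text
the job is handed in; nothing more can be done
None
```

The short pack is home against the charger and the start button has been pressed and released. I handed the job in at about 18.5 s of the 72 s allowed, and no verdict was reported.

**What I did:** I nudged the pack sideways with the shut fingers to line it up with the lane. Then I pushed it from behind down the lane until it stopped against the charger at about 10 N. After that I pressed the start button, let go and moved the hand clear.

**Last checks:**
- **Pack:** the pictures put it against the contact face, about 2–3 mm right of the centre line and turned about 0.2°. It was flat and clear of both rails.
- **Start button:** the press peaked at about 42 N at the wrist, with 14 N and 8 N sideways. On the way up the spring force lasted about 5.4–6.5 mm and then vanished, which fits the full 6 mm stroke. The cap is up again.
- **Everything else:** the stop button was not touched, and the bystanders look unmoved by eye in the last pictures. The robot is touching nothing in them.

**What disagreed:**
- The fingers met the button about 4 mm higher than the given 73 mm top.
- My estimates of the pack's position along the lane differed by about 3 mm. For "home" I relied on the force stop and the pictures instead.
- Button travel could only be judged from force and tool height, because there is no direct reading of it.

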